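Refit the hinge pin of the roller mixer's mesh gate

TASK

The mesh gate of the bottle mixer has lost its hinge pin. Take the long pin with the orange knob out of the white rack and push it down through both hinge knuckles until its collar sits fully home on the upper knuckle, keeping hold of it until it is through both (do not drop it in), then let go. Leave the two short pins, with the green and the blue knob, in the rack.

Things in the scene. Friction and masses are not known exactly. Their poses are not given: they have to be found in the camera images.
- long_pin_grip (a point): Centre of the long pin's orange knob (cylinder 24 mm wide, 46 tall), on the pin's axis, z up along it. Below it: steel collar 52 mm wide, 5 thick, its underside 28 mm under this point; then a 12 mm shaft, 88 long, pointed tip 116 mm under this point. 0.12 kg. Hangs upright by its collar in a hole of the fixed white rack (top 108 mm above the table); lift it 160 mm to clear the other knobs.
- green_pin_grip (a point): Centre of the green knob of a short pin in another hole of the rack: same knob and collar, but its shaft is only 50 mm long and cannot reach both knuckles. Leave it there. The rack is 66 by 250 mm with three 22 mm holes in a row, 80 mm apart; which pin hangs in which hole varies.
- blue_pin_grip (a point): Centre of the blue knob of a second short pin, otherwise the same as the green one, in the remaining hole of the rack. Leave it there.
- hinge_mouth (a point): Centre of the upper knuckle's mouth, level with its rim, 105 mm above the table, at a front corner of the fixed mixer; z is the hinge axis, up; y runs along the gate. Brass funnel, rim 48 mm wide, opening 40, 17 mm bore from 22 to 40 mm down. Steel lower knuckle, same bore, flared, 58 to 83 mm down. Both rigid. Pin home: knob centre 28 mm above this point. The mixer near it is lower than the rim.
Things that resemble listed ones, but are neither listed nor needed, are in the scene too. Leave any purple or red look-alike of the part that bears long_pin_grip alone.

How it is judged:
By the outcome, as a careful person would: the job done as asked, in the order asked, and still so for the second after the job is handed in, with the robot touching nothing.
It also fails if it takes over 38 s, if anything falls off the work surface, if the arm or the gripper's body presses on something with over 40 N, if the wrist force passes 120 N, or if a joint passes its speed limit or range.

ROBOT

A 6-joint arm with a two-finger parallel gripper is mounted at the origin on the work surface. World frame = base frame: x ahead of the robot, y to its left, z up, the work surface at z = 0. Lengths are in m, angles in rad, forces in N, time in s.
With the tool pointing down it reaches from about 0.275 to 0.825 m from the base axis. Payload 4.9 kg.
Tool frame: the origin (TCP) lies between the finger pads; the fingertips stand r.tip_reach ahead of it and the grasp point (between the pads) lies 11 mm behind it (r.tip_reach is the distance from the TCP to the fingertips, in m); y points along the fingers, z is the direction in which the jaws open and shut, and the axes are right-handed (so a half turn about y gives the same grasp; the last joint's range is limited). The gripper opens to 85 mm and grips with 20 to 120 N. Pads are 22 mm wide; open, the fingers measure 114 mm over their backs; the gripper's body (76 mm by 85 mm) begins 54 mm behind the grasp point. The pads swing forward as they close: fully open they stand 13 mm farther back than shut.
Start: joints at [-1.352, 0.326, -0.193, 1.052, 0, 1.437], TCP at [0.19, -0.516, 0.239] pointing down, gripper open.
Joint ranges: [-2.65, 2.65], [-0.97, 1.79], [-1.3, 1.35], [-1.93, 2.1], [-1.47, 1.37], [-3.14, 3.14]. Speed limits (rad/s): [2.57, 2.57, 3.14, 3.14, 3.14, 3.14].

INTERFACE

Orientations are given as a unit quaternion [x, y, z, w].
In Python, from cell import status, cams, job_done, r gives the robot as it stands. The module is installed in compiled form; this text tells all that it offers.
- The arm moves only by the tool servo_tool, never from a script. Its argument "increments" is a list of rows, each a list of 5 numbers: the opening, from 0 (shut) to 1 (fully open), then the shift along the world's x, y, z each as a share of 0.4 m, from -1 to 1, then the turn about the world's z as a share of 90 degrees, from -1 to 1. A call has 1 to 20 rows; each row is the pose to reach, as a shift and turn from the pose commanded when the call began; what a row does not reach only later rows make up. A row lasts 1/8 s, in which the tool goes at most 62.5 mm and 10.7 degrees, less where a joint would pass 70% of its speed; a pose out of reach is approached as far as the arm can. A call with a number of a shift or a turn outside -1 to 1 is refused whole. A call with a gripper value outside its range is refused whole. The fingers move at their own pace and stop on an object; "force" is the grip in N (left out, the last holds). Time passes only in rows, so rows that repeat a pose let the fingers close. It gives the time, the measured TCP pose, the force and the opening at its end, in the units of the state.
- status.read_state(): the state, without advancing time (a new reading comes with each control period).
- cams.capture(name): name is "side" or "top" or "wrist"; returns the picture (400x640x3 uint8, blue, green, red); there is no depth.
- cams.camera_params(name): a dict with "mtx" (3x3 intrinsics, pixels), "R" (3x3) and "t" (3): a world point X has camera coordinates R X + t. Camera axes: x right, y down, z forward; pixel columns grow to the right and rows downward; lengths in m; the calibration is good to about 2 mm. A picture is of the moment at which its call begins: read the wrist's pose just before it. camera_params takes no time and is no camera call; for the wrist camera it gives the pose at the moment of the call.
- job_done(): hands the job in, once; it reports no verdict.
Trained networks look in the newest picture that a camera, given by its name, has taken for a name from the list of things; names that differ only in an ending like _2 or _b are one class to them, and where a whole thing is asked for, a point or a joint stands for the part that bears it (a point fixed in the world has none). Each returns a list of dicts, best first, with "conf" (0 to 1); they miss things now and then, are a little off and sometimes report something else, mostly with a low value. They report only what shows in the picture. A call takes as long as a camera call. They do not tell look-alikes from the thing itself.
- cams.spot_in(query, camera): "rect" ([left, top, right, bottom] in pixels, round what is visible of it).
The state is a dict: "time_s": time; "qpos": joint angles; "qd": joint speeds; "joint_efforts": joint torques, N m; "ee_pos": TCP position; "tcp_rot": TCP orientation; "wrist_force": force on the tool from outside, world axes, zero at the start; "torque": the same for the moment, N m; "gripper_width": finger opening in m.
Only numpy, scipy, OpenCV 4.12 (cv2) and the standard library are available. Lean on these libraries where they do the work, as an engineer would, in place of code of your own. Each camera call takes 0.05 s, during which the arm holds its last target. There are 200 camera calls.

## Working session

There is one attempt and no reset: what is moved stays moved. The work goes in short steps, Python scripts to look and compute and a tool call to move; the robot and the scene stay as the last step left them, time stands still between calls to the robot, and variables do not carry over. Pictures are saved under pics/ and viewed, about 8 in all and at most 12, crops included, and the job is handed in when it is done.

Besides the shell and the picture viewer there is one more tool, called after "Emit:" as name([rows], argument=value, ...), one row to a line, values as JSON. servo_tool: Moves the arm, as the interface text tells. Shift numbers are shares of 0.4 m and turn numbers shares of 90 degrees, none past 1 either way. Its arguments: {"type":"object","properties":{"increments":{"type":"array"},"force":{"type":"number"}},"required":["increments"]}

```bash
mkdir -p pics
python3 - <<'E'
from cell import status,cams,r
import cv2
print(status.read_state()); print(r.tip_reach)
for c in("side","top"):
    im=cams.capture(c); cv2.imwrite(f"pics/{c}0.png",im)
    p=cams.camera_params(c); print(c,p)
    for q in("long_pin_grip","green_pin_grip","blue_pin_grip","hinge_mouth"):
        print(q,[(round(d["conf"],2),[round(v,1) for v in d["rect"]]) for d in cams.spot_in(q,c)])
E
```

```text
{'time_s': 0.0, 'qpos': array([-1.35220314e+00,  3.26933874e-01, -1.93619944e-01,  1.05202464e+00,
        1.48097045e-05,  1.43659582e+00]), 'qd': array([ 1.76859477e-04,  3.72146366e-05,  1.26808385e-03, -1.31377381e-03,
       -7.58288119e-04,  9.97367443e-05]), 'joint_efforts': array([ 1.27103584e-03, -4.43398690e+01,  2.62441868e+01,  1.56488648e-02,
       -1.39843119e-04, -3.47119411e-06]), 'ee_pos': array([ 0.18992054, -0.51553315,  0.23849361]), 'tcp_rot': array([-0.12410685,  0.69676363, -0.69550415,  0.12406416]), 'wrist_force': array([ 0.28462513,  0.21597008, -0.09950311]), 'torque': array([ 0.02976186, -0.04338291, -0.00265558]), 'gripper_width': 0.08560944377961846}
0.008
side {'mtx': array([[469.27912991,   0.        , 313.04968268],
       [  0.        , 469.27912991, 202.99766172],
       [  0.        ,   0.        ,   1.        ]]), 'R': array([[ 0.88097811, -0.47310448,  0.00705175],
       [-0.34397647, -0.65061745, -0.67703554],
       [ 0.32489654,  0.59402785, -0.73591654]]), 't': array([-0.53551485,  0.18009796,  0.81029046])}
long_pin_grip [(0.97, [346.9, 15
[... 284 characters left out ...]
91.8])]
top {'mtx': array([[492.89320179,   0.        , 325.54632689],
       [  0.        , 492.89320179, 205.65118839],
       [  0.        ,   0.        ,   1.        ]]), 'R': array([[ 0.01374241, -0.99945114,  0.03014247],
       [-0.98529708, -0.0186696 , -0.16982673],
       [ 0.17029627, -0.02736546, -0.98501285]]), 't': array([-0.12858715,  0.57051031,  0.92291093])}
long_pin_grip [(0.96, [325.9, 194.0, 355.1, 221.6]), (0.9, [268.7, 181.2, 298.5, 206.4]), (0.79, [314.5, 254.8, 339.3, 285.9]), (0.65, [294.7, 141.0, 320.1, 167.1])]
green_pin_grip [(0.8, [411.7, 205.5, 439.4, 232.1])]
blue_pin_grip [(0.83, [370.3, 196.3, 395.8, 222.2])]
hinge_mouth [(0.78, [93.5, 107.6, 252.0, 252.3])]
```

View pics/side0.png

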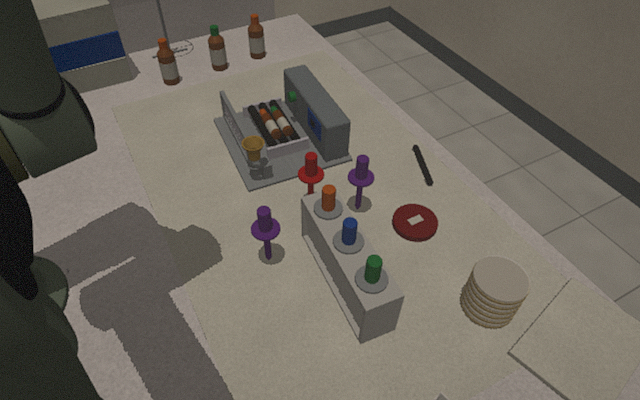

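View pics/top0.png

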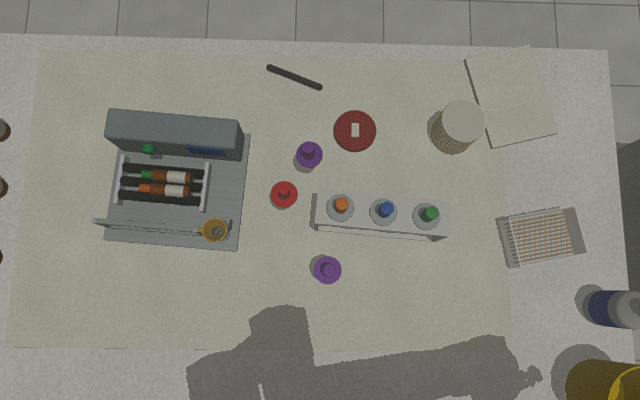

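```bash
cat > h.py <<'E'
import numpy as np,cv2
from scipy.optimize import least_squares
def proj(p,X):
    c=np.atleast_2d(X)@p["R"].T+p["t"]; u=c@p["mtx"].T; return u[:,:2]/u[:,2:]
def ray_z(p,uv,z):
    d=p["R"].T@np.linalg.solve(p["mtx"],[*uv,1]); o=-p["R"].T@p["t"]; return o+d*(z-o[2])/d[2]
def cyl(c,rad,zs):
    a=np.linspace(0,2*np.pi,40,endpoint=False)
    return np.vstack([np.c_[c[0]+rad*np.cos(a),c[1]+rad*np.sin(a),np.full(40,z)] for z in zs])
def blob(im,lo,hi,near):
    m=cv2.inRange(cv2.cvtColor(im,cv2.COLOR_BGR2HSV),np.array(lo),np.array(hi))
    n,l,s,c=cv2.connectedComponentsWithStats(m)
    ok=[i for i in range(1,n) if s[i,4]>15]
    i=min(ok,key=lambda i:np.hypot(*(c[i]-near))); x,y,w,h,a=s[i]
    return np.array([x,y,x+w,y+h],float)-.5,a
def box(uv): return np.r_[uv.min(0),uv.max(0)]
E
python3 - <<'E'
from h import *
from cell import cams,status
from scipy.spatial.transform import Rotation as R
print(R.from_quat(status.read_state()["tcp_rot"]).as_matrix().round(3))
P={c:cams.camera_params(c) for c in("side","top")}
I={c:cv2.imread(f"pics/{c}0.png") for c in P}
C={"orange":((4,120,60),(16,255,255),dict(side=(328,199),top=(341,205)),.012,(.113,.159)),
"blue":((100,120,50),(125,255,255),dict(side=(349,232),top=(386,208)),.012,(.113,.159)),
"green":((45,90,40),(85,255,255),dict(side=(374,267),top=(430,213)),.012,(.113,.159)),
"hinge":((14,70,60),(30,255,255),dict(side=(254,145),top=(215,230)),.024,(.105,))}
for k,(lo,hi,near,rad,zs) in C.items():
    B={c:blob(I[c],lo,hi,near[c]) for c in P}
    print(k,{c:(b[0].tolist(),b[1]) for c,b in B.items()})
    for cs in(["top"],["side"],["top","side"]):
        def f(v):
            o=[]
            for c in cs:
                e=box(proj(P[c],cyl(v[:2],rad,[z+(v[2] if len(v)>2 else 0) for z in zs])))-B[c][0]
                if k=="hinge": e=e[:3]      # funnel's lower part hides/extends the bottom edge
                o+=list(e)
            return o
        x0=ray_z(P[cs[0]],near[cs[0]],zs[-1])[:2]
        s=least_squares(f,list(x0)+([0] if len(cs)>1 else []),loss="soft_l1",x_scale=.01); print("  ",cs,s.x.round(4),np.round(f(s.x),1))
big=[cv2.resize(I["side"][110:190,210:310],None,fx=4,fy=4,interpolation=3),cv2.resize(I["top"][190:270,165:265],None,fx=4,fy=4,interpolation=3)]
cv2.imwrite("pics/hinge1.png",np.hstack(big))
E
```

```text
[[-0.938 -0.     0.346]
 [-0.346  0.    -0.938]
 [-0.    -1.    -0.   ]]
orange {'side': ([321.5, 184.5, 335.5, 210.5], np.int32(320)), 'top': ([334.5, 196.5, 348.5, 212.5], np.int32(146))}
   ['top'] [ 0.56   -0.1453] [-0.5 -0.7  0.4  0.8]
   ['side'] [ 0.5584 -0.1456] [-0.4 -1.4  0.4  1.2]
   ['top', 'side'] [ 0.5594 -0.145  -0.0013] [-0.6 -0.3  0.2  1.2 -0.1 -1.3  0.7  1.3]
blue {'side': ([341.5, 236.5, 354.5, 244.5], np.int32(42)), 'top': ([380.5, 201.5, 392.5, 213.5], np.int32(102))}
   ['top'] [ 0.5554 -0.2258] [-3.  -2.3  2.1  3. ]
   ['side'] [ 0.5477 -0.2273] [ -2.  -19.    1.7   2.8]
   ['top', 'side'] [ 0.5535 -0.2246 -0.0103] [ -4.4  -0.2   0.5   4.9  -0.2 -17.1   3.4   4.1]
green {'side': ([364.5, 254.5, 381.5, 282.5], np.int32(320)), 'top': ([425.5, 206.5, 438.5, 218.5], np.int32(116))}
   ['top'] [ 0.5479 -0.3077] [-3.9 -2.2  2.4  2.8]
   ['side'] [ 0.5451 -0.3046] [-1.1 -1.5  1.   1.3]
   ['top', 'side'] [ 0.5458 -0.305  -0.0009] [-5.5 -1.   0.8  4.  -0.7 -1.1  1.4  1.6]
hinge {'side': ([240.5, 134.5, 264.5, 160.5], np.int32(411)), 'top': ([197.5, 216.5, 226.5, 242.5], np.int32(477))}
   ['top'] [0.5149 0.0901] [ 1.3  0.  -1.4]
   ['side'] [0.5138 0.0857] [ 0.1  0.  -0.1]
   ['top', 'side'] [ 0.5155  0.0906 -0.0039] [ 1.6  0.  -1.3  0.2 -0.1 -0.2]
```

View pics/hinge1.png

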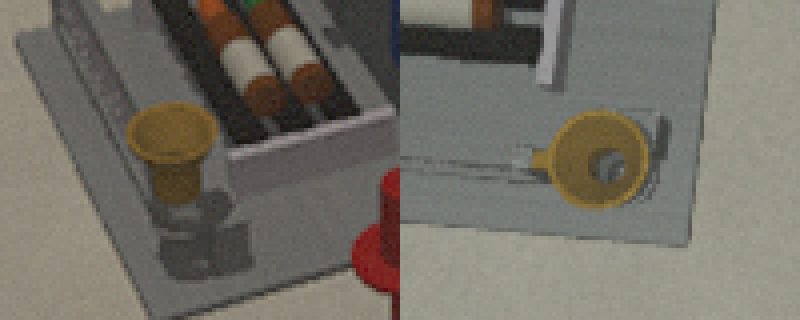

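Orange knob is at side (328,199) and top (341,205), giving world (0.559, -0.145). The hinge funnel rim is at side (253,147) and top (215,230), giving about (0.515, 0.087). The knob heights agree with the rack. Next I move above the orange pin with the jaws across the row.

Emit:
servo_tool([
  [1,0.923,0.927,0,0.72],
  [1,0.923,0.927,0,0.72],
  [1,0.923,0.927,0,0.72],
  [1,0.923,0.927,0,0.72],
  [1,0.923,0.927,0,0.72],
  [1,0.923,0.927,0,0.72],
  [1,0.923,0.927,0,0.72],
  [1,0.923,0.927,0,0.72],
  [1,0.923,0.927,0,0.72],
  [1,0.923,0.927,0,0.72],
  [1,0.923,0.927,0,0.72],
  [1,0.923,0.927,0,0.72],
  [1,0.923,0.927,0,0.72],
], force=50)

```text
time_s: 2.12
ee_pos: [0.5588, -0.1462, 0.2395]
tcp_rot: [0.477, -0.522, 0.522, -0.477]
wrist_force: [-0.2, -0.0, 0.6]
gripper_width: 0.0857
```

Run:
```python
from h import *
from cell import cams,status
from scipy.spatial.transform import Rotation as R
s=status.read_state();print(s["ee_pos"],s["qpos"],s["time_s"]);print(R.from_quat(s["tcp_rot"]).as_matrix().round(3))
P=cams.camera_params("wrist");im=cams.capture("wrist");cv2.imwrite("pics/w1.png",im)
for n,c in(("orange",(.5594,-.145,.159)),("hinge",(.515,.088,.105)),("tcp",s["ee_pos"])):print(n,proj(P,np.array(c)).round(1))
p=cams.camera_params("top")
print("hinge top refit",ray_z(p,(215,229.75),.105))
```

```text
[ 0.55875932 -0.14624523  0.23945836] [-3.83742915e-01  3.77082171e-01 -1.17672084e-01  1.07587349e+00
 -4.32170939e-05  1.27574429e+00] 2.125
[[-0.089  0.     0.996]
 [-0.996 -0.    -0.089]
 [ 0.    -1.     0.   ]]
orange [[320.5 210.9]]
hinge [[ 225.6 -129.8]]
tcp [[320.4 266.8]]
hinge top refit [0.51442559 0.08461679 0.105     ]
```

View pics/w1.png

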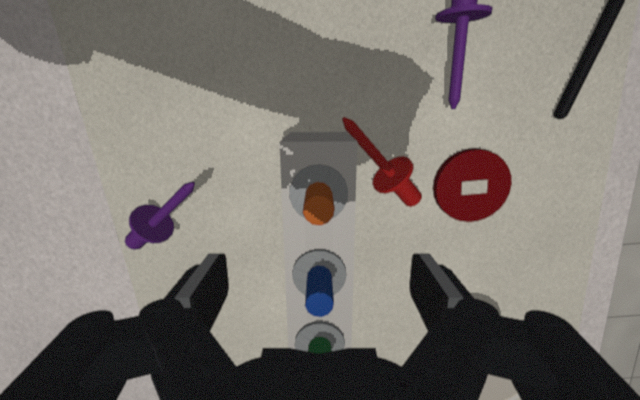

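The wrist picture shows the orange knob top at about (319,215), and the red look-alike's knob at (410,192). I'll refine orange with a cylinder fit and check how much room the red one leaves the fingers.

Run:
```python
from h import *
from cell import cams
P={c:cams.camera_params(c) for c in("side","top","wrist")}
I={"wrist":cv2.imread("pics/w1.png"),"top":cv2.imread("pics/top0.png"),"side":cv2.imread("pics/side0.png")}
near=dict(wrist=(319,205),top=(341,205),side=(328,199))
B={c:blob(I[c],(3,110,40),(18,255,255),near[c])[0] for c in P};print(B)
for cs in (["wrist"],["top"],["side"],["wrist","top","side"]):
    f=lambda v:np.r_[tuple(box(proj(P[c],cyl(v,.012,(.113,.159))))-B[c] for c in cs)]
    s=least_squares(f,[.559,-.146],loss="soft_l1",x_scale=.01);print(cs,s.x.round(4),f(s.x).round(1))
# red head: triangulate top-of-knob from side and wrist
def tri(obs):
    f=lambda X:np.r_[tuple(proj(P[c],X)[0]-uv for c,uv in obs.items())]
    s=least_squares(f,[.6,-.05,.1],x_scale=.01);return s.x.round(3),f(s.x).round(1)
print("red collar",tri(dict(side=(311,175),top=(284,194),wrist=(393,176))))
```

```text
{'side': array([321.5, 184.5, 335.5, 210.5]), 'top': array([334.5, 196.5, 348.5, 212.5]), 'wrist': array([302.5, 181.5, 333.5, 224.5])}
['wrist'] [ 0.5577 -0.1443] [-0.9 -1.4  0.9  1.2]
['top'] [ 0.56   -0.1453] [-0.5 -0.7  0.4  0.8]
['side'] [ 0.5584 -0.1456] [-0.4 -1.4  0.4  1.2]
['wrist', 'top', 'side'] [ 0.5582 -0.1448] [-0.2 -0.9  1.7  1.8 -0.7  0.3  0.2  1.8 -0.7 -1.6  0.1  0.9]
red collar (array([ 0.599, -0.109,  0.171]), array([ 27.8, -12.9,  37.9, -14.9, -17.7, -16. ]))
```

Orange is consistent at (0.558, -0.145). Red's position in the wrist view disagrees with the first pictures, so I'll look again.

Run:
```python
from h import *
from cell import cams
a=cams.capture("top");b=cams.capture("side")
cv2.imwrite("pics/ts2.png",np.vstack([a[90:310,150:500],b[90:310,190:540]]).repeat(1,0))
P=cams.camera_params("wrist")
for n,X in(("red z.1",(.583,-.037,.09)),("nadir",ray_z(P,(320,200),0))):print(n,X,proj(P,np.array(X)))
print(-P["R"].T@P["t"],P["R"].round(2))
```

```text
red z.1 (0.583, -0.037, 0.09) [[336.50206888  61.50675037]]
nadir [ 0.55650701 -0.18357389  0.        ] [[320. 200.]]
[ 0.56476903 -0.07255012  0.37345451] [[ 1.   -0.09 -0.  ]
 [-0.09 -0.95  0.29]
 [-0.03 -0.28 -0.96]]
```

View pics/ts2.png

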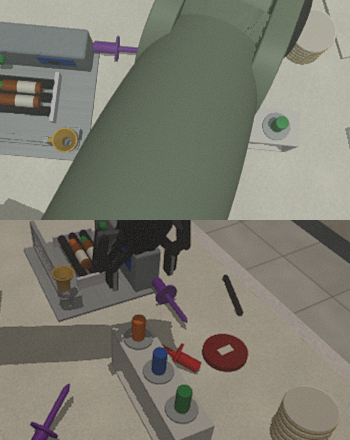

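The free-standing look-alikes have toppled since the start. They stood unsupported and the arm passed well above them. Red now lies beside the rack, so I'll check its height before lowering a finger there.

Run:
```python
from h import *
from cell import cams
P=cams.camera_params("wrist")
t=ray_z(P,(345,119),.0);
for z in(.02,.03,.05): print(t.round(3),z,(k:=ray_z(P,(412,198),z)).round(3),np.linalg.norm(k-t).round(3))
S=cams.camera_params("side")
def tri(obs):
    f=lambda X:np.r_[tuple(proj(p,X)[0]-uv for p,uv in obs)]
    s=least_squares(f,[.6,-.15,.05],x_scale=.01);return s.x.round(3),f(s.x).round(1)
print(tri([(P,(412,198)),(S,(190+197,90+365-220))]))
print(ray_z(P,(282,135),.108),ray_z(P,(355,133),.108))
```

```text
[ 0.594 -0.088  0.   ] 0.02 [ 0.666 -0.185  0.02 ] 0.122
[ 0.594 -0.088  0.   ] 0.03 [ 0.663 -0.182  0.03 ] 0.12
[ 0.594 -0.088  0.   ] 0.05 [ 0.657 -0.175  0.05 ] 0.119
(array([ 0.668, -0.187,  0.014]), array([ 0.4,  0.1, -0.7,  0.3]))
[ 0.53211419 -0.09187718  0.108     ] [ 0.59327203 -0.09569774  0.108     ]
```

Emit:
servo_tool([
  [1,-0.0015,0.0035,-0.12,0],
  [1,-0.0015,0.0035,-0.2,0],
  [1,-0.0015,0.0035,-0.25,0],
  [1,-0.0015,0.0035,-0.281,0],
  [1,-0.0015,0.0035,-0.281,0],
  [1,-0.0015,0.0035,-0.281,0],
], force=50)

```text
time_s: 3.02
ee_pos: [0.5593, -0.1442, 0.1278]
tcp_rot: [0.478, -0.521, 0.522, -0.478]
wrist_force: [0.3, -0.1, 0.7]
gripper_width: 0.0855
```

Emit:
servo_tool([
  [0,0,0,0,0],
  [0,0,0,0,0],
  [0,0,0,0,0],
  [0,0,0,0,0],
  [0,0,0,0,0],
  [0,0,0,0,0],
  [0,0,0,0,0],
  [0,0,0,0,0],
], force=50)

```text
time_s: 4.03
ee_pos: [0.5589, -0.144, 0.1273]
tcp_rot: [0.478, -0.521, 0.521, -0.478]
wrist_force: [-1.7, 0.7, 5.9]
gripper_width: 0.0229
```

Emit:
servo_tool([
  [0,0,0,0.05,0],
  [0,0,0,0.13,0],
  [0,0,0,0.22,0],
  [0,0,0,0.31,0],
  [0,0,0,0.4,0],
  [0,0,0,0.42,0],
  [0,0,0,0.42,0],
  [0,-0.02,0.12,0.42,0],
  [0,-0.045,0.24,0.42,0],
  [0,-0.07,0.36,0.42,0],
  [0,-0.09,0.46,0.42,0],
  [0,-0.11,0.55,0.42,0],
  [0,-0.11,0.57,0.42,0],
  [0,-0.11,0.57,0.42,0],
  [0,-0.11,0.57,0.42,0],
  [0,-0.11,0.57,0.42,0],
], force=50)

```text
time_s: 6.02
ee_pos: [0.5149, 0.083, 0.2946]
tcp_rot: [-0.477, 0.522, -0.522, 0.477]
wrist_force: [-0.3, -0.2, -2.0]
gripper_width: 0.0231
```

Run:
```python
from h import *
from cell import cams,status
s=status.read_state();print(s["ee_pos"],s["time_s"],s["wrist_force"],s["gripper_width"])
Pw=cams.camera_params("wrist");im=cams.capture("wrist");sd=cams.capture("side");S=cams.camera_params("side");cv2.imwrite("pics/w3raw.png",im);cv2.imwrite("pics/s3raw.png",sd)
e=s["ee_pos"];tip=e+[0,0,.011-.116-.002]
for n,X in(("hinge",(.5144,.086,.105)),("tip",tip)):
    for c,p in(("w",Pw),("s",S)):print(n,c,proj(p,np.array(X)).round(1))
cv2.imwrite("pics/v3.png",np.vstack([im[:,100:540],np.hstack([sd[60:200,200:340].repeat(2,0).repeat(2,1)[:200],np.zeros((200,160,3),np.uint8)])]))
```

```text
[0.51487042 0.08303958 0.29461358] 6.025 [-0.30017129 -0.22502826 -2.00902542] 0.02305264152486524
hinge w [[318.8 176.7]]
hinge s [[252.7 141.9]]
tip w [[319.7 202. ]]
tip s [[249.8 109. ]]
```

View pics/v3.png

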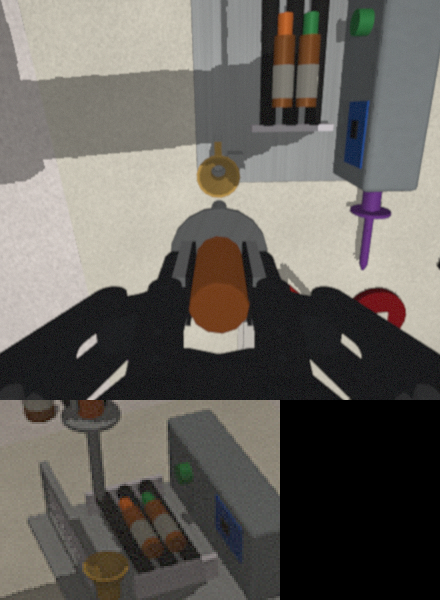

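The pin hangs upright. Its tip is where predicted: wrist (319,202), side (249,108). The funnel rim is at wrist (319,176). I'll fit the rim now.

Run:
```python
from h import *
from cell import cams
P={c:cams.camera_params(c) for c in("wrist","side","top")}
im=cv2.imread("pics/w3raw.png")
m=cv2.inRange(cv2.cvtColor(im,cv2.COLOR_BGR2HSV),np.array((14,60,50)),np.array((30,255,255)));m[:,:290]=0;m[:,350:]=0;m[:145]=0;m[202:]=0
m=cv2.morphologyEx(m,cv2.MORPH_OPEN,np.ones((9,9)))
y,x=np.nonzero(m);B={"wrist":np.array([x.min(),y.min(),x.max()+1,y.max()+1])-.5,"top":np.array([203,217.5,227,242]),"side":np.array([240.5,134.5,264.5,0])};print(B)
for cs in(["wrist"],["top"],["side"],["wrist","top","side"]):
    f=lambda v:np.r_[tuple((box(proj(P[c],cyl(v,.024,(.105,))))-B[c])[:3 if c=="side" else 4] for c in cs)]
    s=least_squares(f,[.514,.086],x_scale=.01);print(cs,s.x.round(4),f(s.x).round(1))
```

```text
{'wrist': array([296.5, 154.5, 338.5, 197.5]), 'top': array([203. , 217.5, 227. , 242. ]), 'side': array([240.5, 134.5, 264.5,   0. ])}
['wrist'] [0.5131 0.0865] [-1.5 -0.5  1.5  0.6]
['top'] [0.5146 0.0846] [-1.1 -0.8  1.1  0.7]
['side'] [0.5138 0.0857] [ 0.1  0.  -0.1]
['wrist', 'top', 'side'] [0.5135 0.086 ] [-1.  -0.   2.   1.1 -1.9 -0.2  0.4  1.3 -0.1 -0.  -0.3]
```

Emit:
servo_tool([
  [0,-0.003,0.009,-0.03,0],
  [0,-0.003,0.009,-0.09,0],
  [0,-0.003,0.009,-0.15,0],
  [0,-0.003,0.009,-0.19,0],
  [0,-0.003,0.009,-0.2,0],
  [0,-0.003,0.009,-0.2,0],
  [0,-0.003,0.009,-0.21,0],
  [0,-0.003,0.009,-0.22,0],
  [0,-0.003,0.009,-0.23,0],
  [0,-0.003,0.009,-0.24,0],
  [0,-0.003,0.009,-0.25,0],
  [0,-0.003,0.009,-0.26,0],
  [0,-0.003,0.009,-0.27,0],
  [0,-0.003,0.009,-0.27,0],
])

```text
time_s: 7.88
ee_pos: [0.5132, 0.0876, 0.1865]
tcp_rot: [-0.478, 0.521, -0.521, 0.478]
wrist_force: [1.0, 0.1, -2.2]
gripper_width: 0.0227
```

Emit:
servo_tool([
  [0,0,0,-0.01,0],
  [0,0,0,-0.02,0],
  [0,0,0,-0.03,0],
  [0,0,0,-0.04,0],
  [0,0,0,-0.05,0],
  [0,0,0,-0.06,0],
  [0,0,0,-0.07,0],
  [0,0,0,-0.07,0],
])

```text
time_s: 8.88
ee_pos: [0.5132, 0.0876, 0.1585]
tcp_rot: [-0.478, 0.521, -0.521, 0.478]
wrist_force: [-0.6, -0.7, -1.7]
gripper_width: 0.023
```

No contact force and the tip is past the upper bore. Next it goes through the lower knuckle, about 34 mm to home.

Emit:
servo_tool([
  [0,0,0,-0.01,0],
  [0,0,0,-0.02,0],
  [0,0,0,-0.03,0],
  [0,0,0,-0.04,0],
  [0,0,0,-0.05,0],
  [0,0,0,-0.06,0],
  [0,0,0,-0.07,0],
  [0,0,0,-0.075,0],
  [0,0,0,-0.075,0],
])

```text
time_s: 10.0
ee_pos: [0.5134, 0.0877, 0.1288]
tcp_rot: [-0.478, 0.521, -0.521, 0.478]
wrist_force: [-0.8, 0.5, -1.7]
gripper_width: 0.0227
```

Emit:
servo_tool([
  [0,0,0,-0.004,0],
  [0,0,0,-0.008,0],
  [0,0,0,-0.011,0],
  [0,0,0,-0.013,0],
  [0,0,0,-0.015,0],
  [0,0,0,-0.015,0],
])

```text
time_s: 10.75
ee_pos: [0.5135, 0.0877, 0.1242]
tcp_rot: [0.478, -0.521, 0.521, -0.478]
wrist_force: [-4.0, -0.3, 10.3]
gripper_width: 0.0227
```

Contact of about 12 N came at the expected height (TCP 0.124), so the collar is seated. I'm releasing now.

Emit:
servo_tool([
  [0.6,0,0,0.003,0],
  [0.6,0,0,0.003,0],
  [0.8,0,0,0.003,0],
  [0.8,0,0,0.003,0],
  [0.8,0,0,0.003,0],
  [0.8,0,0,0.003,0],
])

```text
time_s: 11.5
ee_pos: [0.5134, 0.0877, 0.124]
tcp_rot: [-0.478, 0.521, -0.521, 0.478]
wrist_force: [-0.3, -0.5, -0.3]
gripper_width: 0.0682
```

Emit:
servo_tool([
  [0.8,0,0,0.05,0],
  [0.8,0,0,0.12,0],
  [0.8,0,0,0.22,0],
  [0.8,0,0,0.32,0],
  [0.8,-0.1,-0.12,0.36,0],
  [0.8,-0.2,-0.25,0.36,0],
  [0.8,-0.3,-0.4,0.36,0],
  [0.8,-0.4,-0.5,0.36,0],
  [0.8,-0.4,-0.5,0.36,0],
  [0.8,-0.4,-0.5,0.36,0],
])

```text
time_s: 12.75
ee_pos: [0.3536, -0.1127, 0.2683]
tcp_rot: [0.477, -0.521, 0.522, -0.478]
wrist_force: [1.3, 0.3, 0.2]
gripper_width: 0.0681
```

Run:
```python
from h import *
from cell import cams,status
s=status.read_state();print(s["ee_pos"],s["time_s"],s["wrist_force"])
sd=cams.capture("side");tp=cams.capture("top");I={"side":sd,"top":tp}
for c,n in(("side",(253,130)),("top",(215,225))):
    p=cams.camera_params(c);print(c,"pred",box(proj(p,cyl((.5135,.0865),.012,(.11,.156)))).round(1))
    try:print(blob(I[c],(3,110,40),(18,255,255),n))
    except Exception as e:print(e)
cv2.imwrite("pics/f4.png",np.hstack([cv2.resize(sd[80:310,200:400],None,fx=2,fy=2),cv2.resize(tp[130:290,160:360],None,fx=2,fy=2.875)]))
```

```text
[ 0.35358747 -0.11265684  0.26832918] 12.75 [1.26432452 0.29144779 0.16095992]
side pred [243.7 117.8 258.  143.8]
(array([243.5, 118.5, 257.5, 143.5]), np.int32(274))
top pred [201.3 219.8 220.  236.5]
(array([201.5, 219.5, 218.5, 235.5]), np.int32(193))
```

View pics/f4.png

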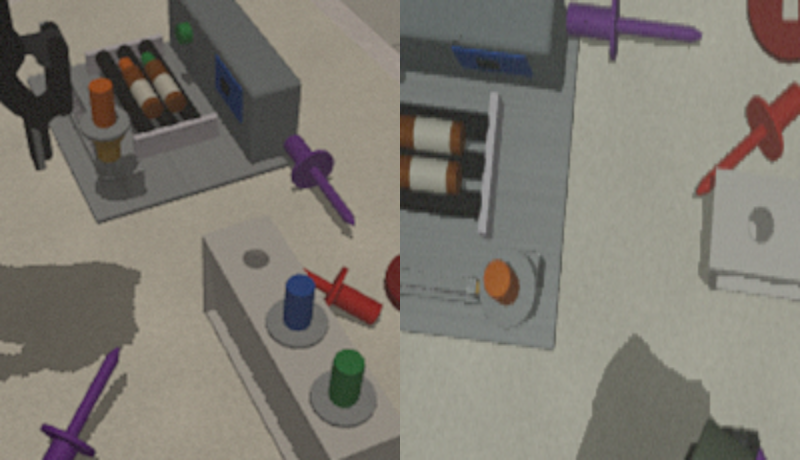

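The pin is seated upright on the funnel, within 1 px (side) and 1.5 px (top) of the predicted home silhouette. The blue and green pins are still in the rack, and the gripper is clear.

```bash
python3 -c "from cell import job_done; print(job_done())"
```

```text
the job is handed in; nothing more can be done
None
```

The long orange-knob pin is out of the rack and pushed down through both hinge knuckles. I held it until its collar touched the upper knuckle, then let go and moved the gripper clear. The job was handed in at about 13 s.

- **Seating:** contact came at the expected height, with about 12 N of push. After release the knob matched its predicted home outline to within about 1 px in the side view and 1.5 px in the top view.
- **Rack:** the last pictures show the green and blue pins still in their holes.
- **Look-alikes:** the purple and red look-alikes were standing unsupported and had toppled by my second look. The gripper had passed well above them and felt no contact. The red one lies beside the rack; I left them all alone. No later check disagreed.

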